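# Crank the bottle lift up until the filling bell stands at its mark

### The arm

A 6-joint arm with a two-finger parallel gripper is mounted at the origin on a cart in front of the work surface, level with it; the furniture and walls round the work are solid. World frame = base frame: x ahead of the robot, y to its left, z up, the work surface at z = 0. Lengths are in m, angles in degrees, forces in N, time in s.
With the tool pointing down it reaches from about 0.35 to 0.875 m from the base axis. Payload 4.2 kg.
Tool frame: the origin (TCP) lies midway between the tips of the shut fingers; the grasp point (between the pads) lies 19 mm behind it (r.pinch_z is the distance from the TCP to the grasp point, in m); z points along the fingers, y is the line along which they close (so a half turn about z gives the same grasp; the last joint's range is limited). The gripper opens to 87 mm and grips with 3 to 60 N. Pads are 19 mm wide; open, the fingers measure 117 mm over their backs; the gripper's body (75 mm by 190 mm) begins 51 mm behind the grasp point.
Start: joints at [78.243, 22.042, 0.453, 0, -68.411, -14.817], TCP at [0.28, 0.559, 0.223] pointing down, gripper open.
Joint ranges: [-179.83, 179.83], [-69.29, 118.12], [-61.27, 80.66], [-181.25, 117.63], [-171.15, -9.14], [-177.46, 177.46]. Speed limits (degrees/s): [159.86, 159.86, 180, 180, 180, 180].

### API

Orientations are given as a 3x3 rotation matrix whose columns are the frame's x, y, z axes.
In Python, from station import r, imaging, models gives the robot as it stands. The module is installed in compiled form; this text tells all that it offers.
- The arm moves only by the tool apply_moves, never from a script. Its argument "moves" is a list of rows, each a list of 2 entries, a list of its own where there are three numbers: the shift along the tool's x, y, z in m, then the turn about the tool's z in degrees. A call has 1 to 5 rows; each row shifts and turns the commanded pose from where the row before left it, along the tool's axes as they then stand; what a row does not reach is not made up. A row lasts 1/12 s, in which the tool goes at most 41.7 mm and 7.16 degrees, less where a joint would pass 70% of its speed; a pose out of reach is approached as far as the arm can. A call is refused whole if a number of a shift passes 0.0417 or a number of a turn 7.16, either way. A call with a gripper value outside its range is refused whole. "hand" is the finger opening in m, from 0 to 0.087, set as the call begins (left out, the last holds). The fingers move at their own pace and stop on an object; the grip force is fixed at half the most. Time passes only in rows, so rows that do not move let the fingers close. It gives the time, the measured TCP pose, the force, the opening and the grip force at its end, in the units of the state.
- r.sense(): the state, without advancing time (a new reading comes with each control period).
- imaging.capture(name): name is "side" or "top"; returns a dict with "frame" (384x512x3 uint8, blue, green, red), "intrinsics" (3x3 intrinsics, pixels), "eye" and "orientation" of the camera in the world. Camera axes: x right, y down, z forward; pixel columns grow to the right and rows downward; lengths in m; the calibration is good to about 2 mm. A picture is of the moment at which its call begins. There is no depth.
- r.finish_job(): hands the job in; it is judged then, once.
Trained networks look in a picture, given as the dict that the camera call returned (one of the last four; its "shot" number tells which), for a name from the list of things; names that differ only in an ending like _2 or _b are one class to them, and where a whole thing is asked for, a point or a joint stands for the part that bears it (a point fixed in the world has none). Each returns a list of dicts, best first, with "confidence" (0 to 1); they miss things now and then, are a little off and sometimes report something else, mostly with a low value. They report only what shows in the picture. A call takes as long as a camera call. They do not tell look-alikes from the thing itself.
- models.cut_out(picture, target): "region" (384x512 bool, what is visible of it) and "extent" ([left, top, width, height] as shares, 0 to 1, of the picture: columns of its width, rows of its height, round what is visible of it).
- models.place_of(picture, target): "at" ([column, row] as shares, 0 to 1, of the picture: columns of its width, rows of its height: a listed point, or the origin of a listed thing).
The state is a dict: "time_s": time; "joints": joint angles; "joint_velocities": joint speeds; "effort": joint torques, N m; "tcp_pos": TCP position; "ee_rot": TCP orientation; "wrist_force": force on the tool from outside, world axes, zero at the start; "moment": the same for the moment, N m; "gripper_width": opening from 0.0 (shut) to 1.0 (fully open); "gripper_force": force on a finger pad.
Only numpy, scipy, OpenCV 4.12 (cv2) and the standard library are available. Lean on these libraries where they do the work, as an engineer would, in place of code of your own. Each camera call takes 0.05 s, during which the arm holds its last target. There are 200 camera calls.

### The job

Take the crank off its rest and fit its socket all the way down over the square drive shaft of the bottle lift: set it on lightly and turn it until it drops over the flats, do not force it. Then wind the crank clockwise until the rising bottle has pushed the sprung filling bell up 7 mm, where the dark groove on the bell's tube stands level with the top of its brass bush; do not overwind. Leave the crank on the shaft and touch nothing but the crank and its drive: not the bottle, the head or the things lying around.

Things in the scene. Friction and masses are not known exactly. Their poses are not given: they have to be found in the camera images.
- crank: the loose crank handle, dark steel, 0.29 kg, standing on its rest at the start, turned any way, origin 10 mm above the table. Origin: centre of the underside of its hub; z up along the hub, x along the arm to the grip. In the hub's underside opens a square socket, 17.6 mm wide (sides along x and y), 25 mm deep. The arm, 14 mm wide, runs out at 29 to 39 mm height
- hub_hold (a point): where to hold the crank's hub, on the hub's axis 60 mm above the crank's origin. The hub is an upright square bar with sides along the crank's x and y: 30 mm wide up to 41 mm above the origin, then 26 mm wide up to its top at 77 mm. Grip it across the crank's y, so that the fingers stand beside the arm
- grip_mid (a point): middle of the crank's upright black grip, 50 mm from the hub's axis (along the crank's x), 67 mm above the crank's origin. The grip is a sleeve 24 mm thick, from 41 to 89 mm above the crank's origin; it spins freely on its pin, so it can be held firmly while the hand goes round in a circle without turning. 25 mm are free between sleeve and hub
- crank_rest: the fixed rest of the crank: a grey disc 68 mm across and 10 mm high with an upright round pin of 14 mm that reaches 23 mm above it; lift the crank more than 23 mm to clear it. Origin: centre of its underside on the table
- stand: the fixed bottle lift: grey base plate 314 x 94 x 12 mm, with the drive housing (66 x 66 mm) at the end nearer the robot and the bottle at the other. Origin: on the table, straight below the axis of the upright drive shaft; x along the plate towards the bottle, whose axis is at x = 185 mm
- shaft_seat (a point): on the drive shaft's axis, at the steel collar on which the fully fitted hub rests: 62 mm above the table. The shaft turns with 0.22 N m of friction and stays where it is left; a turn clockwise seen from above raises the deck 12 mm, a turn back lowers it
- shaft_top (a point): top end of the drive shaft, 83 mm above the table. The shaft is a 16 mm square with bevelled shoulders up to 78 mm, and a 14 mm round pilot above. The pilot enters the socket at any angle; the hub then stands 16 mm too high on the shoulders until turned to within 6 degrees of the flats. The angle of the flats varies and is not measured: feel for it by turning under 5 to 10 N, up to a quarter turn
- deck_top (a point): centre of the top of the lift's round deck on which the bottle stands, within a 5 mm high rim; 62 to 65 mm above the table at the start, and it can rise 36 mm
- bottle: the glass bottle on the deck, part filled with grain, 66 mm across, 146 mm high, 0.23 to 0.46 kg, mouth 31 mm across. Origin: centre of its foot
- head: the fixed filling head of the lift: a steel column behind the bottle, rising to about 285 mm, with an arm and a brass bush in which the bell's tube slides. Its height differs by up to 10 mm from start to start. Origin: on the drive shaft's axis near the table
- bell_lip (a point): the flat inner face of the steel bell, 48 mm across, which the bottle's mouth meets; on the bottle's axis, 222 to 232 mm above the table at the start. A 10 mm deep skirt hangs round it
- bell (a joint): how far the bell is pushed up from its stop, in m: 0 at the start; 0.007 when the dark groove on its tube is level with the top of the brass bush (at 0 it is hidden 7 mm down in the bush). Its spring presses with 7 N at 0 and 16 N at 0.007. It first moves when the bottle's mouth meets it, after 11 to 24 mm of lift, and then follows the deck
- spare_bottle: bystander: a second glass bottle with grain, 66 mm across and 146 mm high, standing at the front left. Origin: centre of its foot
- marker: bystander: black and white marker pen, 135 mm long, lying in front of the box of caps. Origin: its middle, underneath
- tape_1: bystander: roll of yellowish tape, 105 mm across, 25 mm high, lying at the right. Origin: centre of its underside
- cap_1: bystander: blue plastic cap, 38 mm across and 46 mm high, standing at the left. Origin: centre of its underside
There are look-alikes about, which are no part of the job. Leave any blue look-alike of the bottle alone.

How it is judged (in metres and radians):
On the way:
1. the crank's socket is fully down over the square of the drive shaft (horizontal distance between crank and stand below 0.004 m and z of crank in the frame of stand below 0.066 m and angle between crank's own z axis and vertical below 0.12 rad), for 0.2 s.
At the end, for the whole second after the job is handed in: the bell stands raised by 7 mm, give or take 2 mm; the crank sits fully down on the shaft (within 4 mm of its axis and of its seat, upright within 7 degrees) and is at rest; the bottle stands upright and still under the bell (all of step 1 and value of joint bell between 0.005 and 0.009 m and angle between bottle's own z axis and vertical below 0.06 rad and horizontal distance between bottle and bell_lip below 0.006 m and linear speed of bottle below 0.02 m/s and linear speed of crank below 0.05 m/s); the robot touches nothing.
It fails at once if the crank is pressed on the end of the shaft with over 40 N while its socket is not yet over the flats (contact force between crank and stand above 40 N and z of crank in the frame of stand above 0.074 m and horizontal distance between crank and stand below 0.05 m).
It fails at once if the lift is overwound: the bell goes up more than 13 mm (value of joint bell above 0.013 m).
It fails at once if the robot touches the bottle or the filling head with more than 3 N (contact force between any of the arm, the fingers and bottle above 3 N or contact force between any of the arm, the fingers and head above 3 N).
It fails at once if the marker, the spare bottle, the tape or the blue cap is moved by more than 30 mm (distance of any of spare_bottle, marker, tape_1, cap_1 from where it was at the start of the episode above 0.03 m).
It fails at once if the crank is forced against the shaft and its housing: over 180 N in all contacts together (steady winding makes about 80 N) (contact force between crank and stand above 180 N).
It also fails if it takes over 61 s, if anything falls off the work surface, if the arm or the gripper's body presses on something with over 40 N, if the wrist force passes 120 N, or if a joint passes its speed limit or range.

## Working session

There is one attempt and no reset: what is moved stays moved. The work goes in short steps, Python scripts to look and compute and a tool call to move; the robot and the scene stay as the last step left them, time stands still between calls to the robot, and variables do not carry over. Pictures are saved under pics/ and viewed, at most 10 in all, crops included, and the job is handed in when it is done.

Besides the shell and the picture viewer there is one more tool, called after "Call:" by a JSON object that holds its "api" and its "payload". apply_moves: Moves the arm, as the interface text tells. Its arguments: {"type":"object","properties":{"moves":{"type":"array"},"hand":{"type":"number"}},"required":["moves"]}

```bash
mkdir -p pics
cat > h.py <<'E'
import numpy as np, cv2
from station import r, imaging, models
def cap():
    return {n: imaging.capture(n) for n in ("side","top")}
def ray(p,at):
    u=np.array([at[0]*512,at[1]*384,1.0]); d=np.array(p["orientation"])@np.linalg.inv(np.array(p["intrinsics"]))@u
    return np.array(p["eye"]),d/np.linalg.norm(d)
def tri(rs):
    A=np.zeros((3,3));b=np.zeros(3)
    for o,d in rs:
        M=np.eye(3)-np.outer(d,d);A+=M;b+=M@o
    x=np.linalg.solve(A,b); return x,[np.linalg.norm((np.eye(3)-np.outer(d,d))@(x-o)) for o,d in rs]
def proj(p,X):
    c=np.array(p["orientation"]).T@(np.array(X)-np.array(p["eye"]));q=np.array(p["intrinsics"])@c;return q[:2]/q[2]
def atz(p,at,z):
    o,d=ray(p,at);return o+d*(z-o[2])/d[2]
E
python3 - <<'E'
from h import *
np.set_printoptions(precision=4,suppress=True)
P=cap()
cv2.imwrite("pics/a.png",np.vstack([P["side"]["frame"],P["top"]["frame"]])[:, :]) 
for n in P: cv2.imwrite(f"pics/{n}0.png",P[n]["frame"]);print(n,P[n]["eye"],P[n]["orientation"][:,2] if hasattr(P[n]["orientation"],'shape') else P[n]["orientation"])
for t in "crank hub_hold grip_mid crank_rest stand shaft_seat shaft_top deck_top bottle bell_lip spare_bottle marker tape_1 cap_1".split():
    R={n:models.place_of(P[n],t) for n in P}
    for n in P: print(t,n,[(np.round(np.array(d["at"])*[512,384],1).tolist(),round(d["confidence"],2)) for d in R[n][:3]])
    if R["side"] and R["top"]: print("   ",*tri([ray(P[n],R[n][0]["at"]) for n in P]))
s=r.sense();print(s["time_s"],s["tcp_pos"],s["ee_rot"],s["wrist_force"],s["gripper_width"])
E
```

```text
side [ 0.4782 -1.2221  0.7374] [ 0.1009  0.8939 -0.4367]
top [ 0.4281 -0.0007  1.3653] [ 0.1569 -0.0078 -0.9876]
crank side [([218.5, 303.7], 0.87)]
crank top [([357.3, 246.9], 0.49), ([265.0, 246.8], 0.38)]
    [ 0.4676 -0.3466  0.0103] [np.float64(0.0009798218530933708), np.float64(0.0009798218530932808)]
hub_hold side [([214.5, 286.1], 0.86)]
hub_hold top [([295.1, 193.1], 0.63), ([368.0, 247.2], 0.5)]
    [ 0.556  -0.1697 -0.0453] [np.float64(0.0986818990691778), np.float64(0.09868189906917783)]
grip_mid side [([206.2, 273.9], 0.48)]
grip_mid top [([350.2, 256.3], 0.42)]
    [ 0.4399 -0.3062  0.0763] [np.float64(0.003189596617755429), np.float64(0.003189596617755394)]
crank_rest side [([215.1, 311.5], 0.63)]
crank_rest top [([360.4, 246.0], 0.51)]
    [ 0.4641 -0.3601 -0.0018] [np.float64(0.005593263632649762), np.float64(0.0055932636326497445)]
stand side [([211.5, 242.3], 0.64), ([268.4, 185.6], 0.46)]
stand top [([264.1, 244.6], 0.9)]
    [ 0.4696 -0.0467  0.0086] [np.float64(0.010480180041084605), np.float64(0.010480180041084692)]
shaft_seat side [([215.5, 226.8], 0.8)]
shaft
[... 936 characters left out ...]
427851486), np.float64(0.0032481314278513633)]
spare_bottle side [([201.8, 199.7], 0.78)]
spare_bottle top [([166.6, 264.0], 0.85)]
    [0.4278 0.268  0.0054] [np.float64(0.003146282437475214), np.float64(0.0031462824374752013)]
marker side [([189.9, 217.0], 0.52), ([267.6, 237.3], 0.44)]
marker top []
tape_1 side [([272.6, 329.5], 0.94)]
tape_1 top [([384.1, 205.3], 0.7), ([299.0, 185.4], 0.59)]
    [ 0.5966 -0.4457 -0.0004] [np.float64(0.004792275394175494), np.float64(0.00479227539417538)]
cap_1 side []
cap_1 top [([121.1, 221.9], 0.67)]
1.5 [0.2796 0.559  0.2225] [[ 0.8944 -0.4474  0.    ]
 [-0.4474 -0.8944  0.    ]
 [ 0.     -0.     -1.    ]] [-0.5396 -0.4283  0.4235] 1.0041720647896786
```

Run:
```python
import cv2,numpy as np
s=cv2.imread("pics/side0.png");t=cv2.imread("pics/top0.png")
a=cv2.resize(s[130:330,140:340],(600,600),interpolation=cv2.INTER_CUBIC)
b=cv2.resize(t[160:290,240:410],(785,600),interpolation=cv2.INTER_CUBIC)
cv2.imwrite("pics/a1.png",a);cv2.imwrite("pics/b1.png",b)
```

```text
(no output)
```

View pics/a1.png

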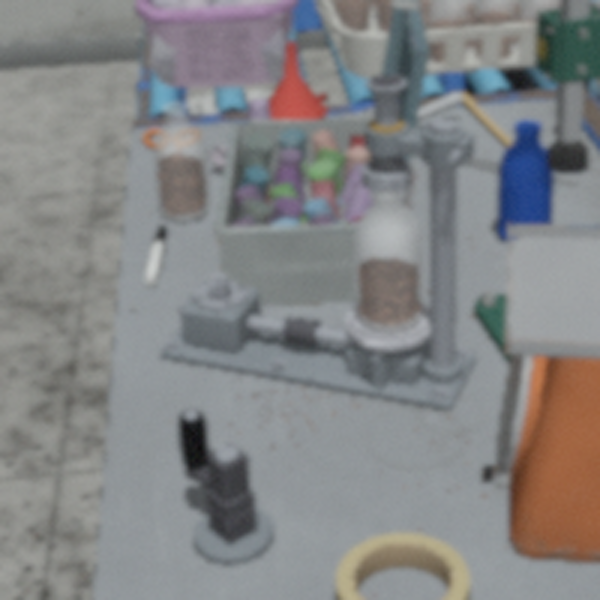

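View pics/b1.png

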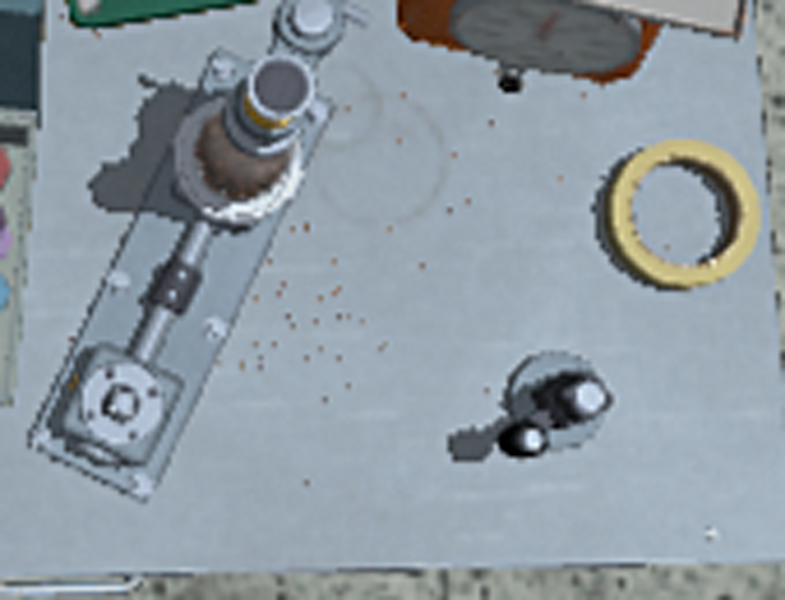

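View pics/top0.png

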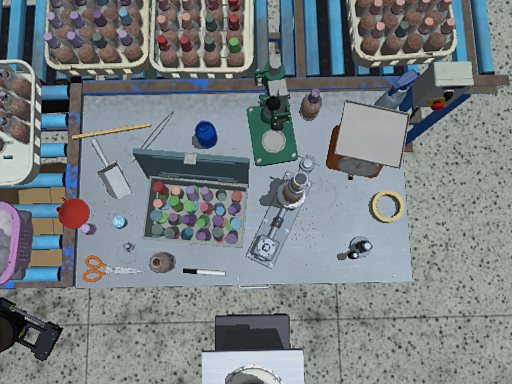

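The side crop shows the crank on its rest, with its hub top at side pixel ~(216,282) and grip top at ~(204,268). In the top view the hub top is at ~(367,246), the grip top at ~(355,255) and the shaft top at ~(266,247). The blue look-alike is well away.

Run:
```python
from h import *
np.set_printoptions(precision=4,suppress=True)
P=cap()
S=np.array([512,384])
for n,a,b in [("hubtop",(216.3,281.7),(367.3,246)),("griptop",(203.7,268.3),(354.8,254.8)),("shafttop",(213.7,224.5),(266.2,247.1))]:
    x,e=tri([ray(P["side"],a/S),ray(P["top"],b/S)]);print(n,x,np.array(e))
# consistent estimates at known z
for n,z,a,b in [("hubtop",.087,(216.3,281.7),(367.3,246)),("griptop",.099,(203.7,268.3),(354.8,254.8)),("shafttop",.083,(213.7,224.5),(266.2,247.1))]:
    print(n,atz(P["side"],a/S,z),atz(P["top"],b/S,z))
for t,z in [("crank",.01),("hub_hold",.07),("grip_mid",.077),("shaft_seat",.062),("shaft_top",.083),("stand",0),("crank_rest",0)]:
    for n in P: 
        for d in models.place_of(P[n],t)[:3]: print(t,n,atz(P[n],d["at"],z),round(d["confidence"],2))
for n in P:
  for t in ("crank","bottle","spare_bottle"):
    for d in models.cut_out(P[n],t)[:3]: print(n,t,d["confidence"],np.round(np.array(d["extent"])*[512,384,512,384],1))
```

```text
hubtop [ 0.4671 -0.3575  0.0875] [0.0006 0.0006]
griptop [ 0.4397 -0.3147  0.1003] [0.001 0.001]
shafttop [ 0.4702 -0.0504  0.0737] [0.0003 0.0003]
hubtop [ 0.4677 -0.3568  0.087 ] [ 0.4665 -0.3576  0.087 ]
griptop [ 0.4385 -0.313   0.099 ] [ 0.4407 -0.315   0.099 ]
shafttop [ 0.4706 -0.0668  0.083 ] [ 0.4695 -0.05    0.083 ]
crank side [ 0.4611 -0.0661  0.01  ] 0.63
crank side [ 0.4646 -0.3468  0.01  ] 0.58
crank top [ 0.4596 -0.3465  0.01  ] 0.65
hub_hold side [ 0.4633 -0.3421  0.07  ] 0.59
hub_hold top [ 0.4619 -0.3589  0.07  ] 0.52
grip_mid side [ 0.4416 -0.2982  0.077 ] 0.7
grip_mid top [ 0.4436 -0.3059  0.077 ] 0.6
shaft_seat side [ 0.4689 -0.0365  0.062 ] 0.97
shaft_seat side [ 0.6316 -0.1163  0.062 ] 0.25
shaft_seat top [ 0.4729 -0.0558  0.062 ] 0.74
shaft_seat top [ 0.5934 -0.4307  0.062 ] 0.71
shaft_top side [ 0.4615 -0.0547  0.083 ] 0.87
shaft_top top [ 0.471  -0.0519  0.083 ] 0.56
stand side [ 0.4648 -0.0288  0.    ] 0.55
stand top [ 0.4724 -0.0454  0.    ] 0.58
stand top [0.4336 0.2731 0.    ] 0.38
crank_rest side [ 0.4607 -0.353   0.    ] 0.62
crank_rest side [0.4604 0.066  0.    ] 0.36
crank_rest top [ 0.4681 -0.3545  0.    ] 0.45
crank_rest top [ 0.4327 -0.3228  0.    ] 0.25
side crank 0.94 [198.8 267.5  24.7  43.2]
side crank 0.38 [194.6 222.2 106.6  43.2]
side bottle 0.89 [305.6 169.6  17.7  40.6]
side bottle 0.64 [257.2 195.9  23.9  45.8]
side spare_bottle 0.85 [191.5 163.7  18.2  40. ]
top crank 0.54 [345.9 241.6  27.4  15.9]
top bottle 0.63 [282.1 183.4  19.7  22.9]
top bottle 0.6 [199.3 118.   18.8  29.5]
top spare_bottle 0.9 [150.5 249.2  26.3  19.1]
```

Call:
{"api": "apply_moves", "payload": {"moves": [[[0.029, 0.0282, 0], 0], [[0.029, 0.0282, 0], 0], [[0.029, 0.0282, 0], 0], [[0.029, 0.0282, 0], 0], [[0.029, 0.0282, 0], 0]], "hand": 0.075}}

```text
time_s: 3.02
tcp_pos: [0.3464, 0.3662, 0.2227]
ee_rot: [[0.895, -0.447, 0.0], [-0.447, -0.895, 0.0], [0.0, -0.0, -1.0]]
wrist_force: [0.6, -0.1, 1.0]
gripper_width: 0.871
gripper_force: 0.0
```

Call:
{"api": "apply_moves", "payload": {"moves": [[[0.029, 0.0282, 0], 0], [[0.029, 0.0282, 0], 0], [[0.029, 0.0282, 0], 0], [[0.029, 0.0282, 0], 0], [[0.029, 0.0282, 0], 0]]}}

```text
time_s: 3.43
tcp_pos: [0.413, 0.1752, 0.223]
ee_rot: [[0.895, -0.447, 0.001], [-0.447, -0.895, 0.001], [0.001, -0.001, -1.0]]
wrist_force: [0.3, -1.1, 0.3]
gripper_width: 0.865
gripper_force: 0.0
```

Call:
{"api": "apply_moves", "payload": {"moves": [[[0.029, 0.0282, 0], 0], [[0.029, 0.0282, 0], 0], [[0.0208, 0.036, 0], 0], [[0.0208, 0.036, 0], 0], [[0.0208, 0.036, 0], 0]]}}

```text
time_s: 3.85
tcp_pos: [0.4467, -0.0258, 0.2229]
ee_rot: [[0.895, -0.447, 0.001], [-0.447, -0.895, 0.0], [0.001, -0.001, -1.0]]
wrist_force: [1.2, 0.6, -0.6]
gripper_width: 0.86
gripper_force: 0.0
```

Call:
{"api": "apply_moves", "payload": {"moves": [[[0.0208, 0.036, 0], 0], [[0.0208, 0.036, 0], 0], [[0.0208, 0.036, 0], 0], [[0.0208, 0.036, 0], 0], [[0.0208, 0.036, 0], 0]]}}

```text
time_s: 4.27
tcp_pos: [0.4591, -0.2335, 0.2229]
ee_rot: [[0.894, -0.447, 0.001], [-0.447, -0.894, -0.0], [0.001, -0.0, -1.0]]
wrist_force: [2.0, 0.8, -0.0]
gripper_width: 0.86
gripper_force: 0.0
```

Call:
{"api": "apply_moves", "payload": {"moves": [[[0.0208, 0.036, 0], 0], [[0.0208, 0.036, 0], 0], [[0.0208, 0.036, 0], 0], [[0, 0, 0], 6.3], [[0, 0, 0], 6.3]]}}

```text
time_s: 4.68
tcp_pos: [0.4663, -0.3584, 0.2216]
ee_rot: [[0.769, -0.639, -0.001], [-0.639, -0.769, 0.0], [-0.001, 0.0, -1.0]]
wrist_force: [-0.2, 0.4, 0.4]
gripper_width: 0.863
gripper_force: 0.0
```

Call:
{"api": "apply_moves", "payload": {"moves": [[[0, 0, 0], 6.3], [[0, 0, 0], 6.3], [[0, 0, 0], 6.2], [[0, 0, 0], 0], [[0, 0, 0], 0]]}}

```text
time_s: 5.1
tcp_pos: [0.4669, -0.3559, 0.2226]
ee_rot: [[0.533, -0.846, 0.0], [-0.846, -0.533, -0.0], [0.0, -0.0, -1.0]]
wrist_force: [0.3, 0.1, -0.3]
gripper_width: 0.863
gripper_force: 0.0
```

Call:
{"api": "apply_moves", "payload": {"moves": [[[0, 0, 0.034], 0], [[0, 0, 0.034], 0], [[0, 0, 0.034], 0], [[0, 0, 0.034], 0], [[0, 0, 0.033], 0]]}}

```text
time_s: 5.52
tcp_pos: [0.4669, -0.3558, 0.0523]
ee_rot: [[0.533, -0.846, 0.001], [-0.846, -0.533, -0.0], [0.001, -0.0, -1.0]]
wrist_force: [0.5, -1.4, -0.3]
gripper_width: 0.865
gripper_force: 0.0
```

Call:
{"api": "apply_moves", "payload": {"moves": [[[0, 0, 0], 0], [[0, 0, 0], 0], [[0, 0, 0], 0], [[0, 0, 0], 0], [[0, 0, 0], 0]], "hand": 0.0}}

```text
time_s: 5.93
tcp_pos: [0.4684, -0.3565, 0.0561]
ee_rot: [[0.531, -0.847, 0.004], [-0.847, -0.531, -0.002], [0.004, -0.003, -1.0]]
wrist_force: [0.2, 0.1, -1.2]
gripper_width: 0.569
gripper_force: 0.0
```

Call:
{"api": "apply_moves", "payload": {"moves": [[[0, 0, 0], 0], [[0, 0, 0], 0], [[0, 0, 0], 0], [[0, 0, 0], 0], [[0, 0, 0], 0]]}}

```text
time_s: 6.35
tcp_pos: [0.467, -0.3561, 0.0541]
ee_rot: [[0.53, -0.848, 0.0], [-0.848, -0.53, -0.0], [0.001, -0.0, -1.0]]
wrist_force: [-0.8, -0.8, 2.7]
gripper_width: 0.296
gripper_force: 29.7
```

Call:
{"api": "apply_moves", "payload": {"moves": [[[0, 0, -0.02], 0], [[0, 0, -0.027], 0], [[0, 0, -0.027], 0], [[0, 0, -0.027], 0], [[0, 0, 0], 0]]}}

```text
time_s: 6.77
tcp_pos: [0.4698, -0.3575, 0.16]
ee_rot: [[0.531, -0.847, 0.009], [-0.847, -0.531, -0.005], [0.009, -0.005, -1.0]]
wrist_force: [1.9, -0.1, -1.2]
gripper_width: 0.296
gripper_force: 29.9
```

Call:
{"api": "apply_moves", "payload": {"moves": [[[-0.0321, -0.0205, 0], 0], [[-0.0321, -0.0205, 0], 0], [[-0.0321, -0.0205, 0], 0], [[-0.0321, -0.0205, 0], 0], [[-0.0321, -0.0205, 0], 0]]}}

```text
time_s: 7.18
tcp_pos: [0.4674, -0.1637, 0.1531]
ee_rot: [[0.529, -0.848, -0.002], [-0.848, -0.529, 0.001], [-0.002, 0.002, -1.0]]
wrist_force: [1.0, 0.4, -3.1]
gripper_width: 0.297
gripper_force: 29.9
```

Call:
{"api": "apply_moves", "payload": {"moves": [[[-0.0321, -0.0205, 0], 0], [[-0.0321, -0.0205, 0], 0], [[-0.0321, -0.0205, 0], 0], [[0, 0, 0], 0], [[0, 0, 0], 0]]}}

```text
time_s: 7.6
tcp_pos: [0.469, -0.0493, 0.1536]
ee_rot: [[0.534, -0.846, -0.002], [-0.846, -0.534, 0.0], [-0.001, 0.002, -1.0]]
wrist_force: [-0.0, 1.0, -2.7]
gripper_width: 0.293
gripper_force: 29.9
```

Run:
```python
from h import *
np.set_printoptions(precision=4,suppress=True)
P=cap()
s=r.sense();print(s["tcp_pos"],s["joints"],s["wrist_force"])
for n in P: cv2.imwrite(f"pics/{n}1.png",P[n]["frame"])
t=np.array(s["tcp_pos"]);o=t-[0,0,.0451]
for n in P:
    print(n,"crank o",proj(P[n],o),"shaft top",proj(P[n],[.4697,-.051,.083]),"seat",proj(P[n],[.4697,-.051,.062]))
a=cv2.resize(P["side"]["frame"][175:265,160:280],(800,600),interpolation=cv2.INTER_CUBIC);cv2.imwrite("pics/a2.png",a)
```

```text
[ 0.469  -0.0513  0.1537] [ 13.5387  11.0699 -26.092   -0.0213 -52.9471  18.505 ] [ 0.442  -0.3924 -2.7312]
side crank o [212.4361 214.7563] shaft top [213.2387 221.9928] seat [213.7153 227.8983]
top crank o [266.9655 246.9732] shaft top [266.5204 247.0402] seat [266.2604 247.2671]
```

View pics/a2.png

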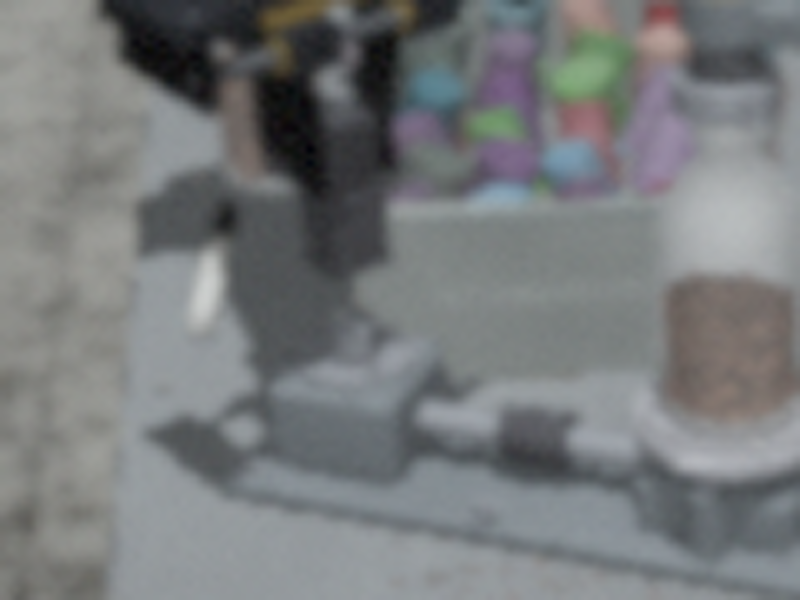

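The side crop shows the crank's socket end at ~(212.5,214) directly above the shaft, whose top is at ~(213,222). The shaft position agrees with my estimate to about 1 mm.

Call:
{"api": "apply_moves", "payload": {"moves": [[[0, -0.001, 0.008], 0], [[0, 0, 0.008], 0], [[0, 0, 0.0075], 0], [[0, 0, 0.0], 0], [[0, 0, 0], 0]]}}

```text
time_s: 8.12
tcp_pos: [0.47, -0.0514, 0.1301]
ee_rot: [[0.529, -0.848, -0.002], [-0.848, -0.529, -0.001], [-0.001, 0.002, -1.0]]
wrist_force: [-0.1, -0.0, -3.4]
gripper_width: 0.294
gripper_force: 29.9
```

Call:
{"api": "apply_moves", "payload": {"moves": [[[0, 0, 0.001], 0], [[0, 0, 0.001], 0], [[0, 0, 0.001], 0], [[0, 0, 0.001], 0], [[0, 0, 0], 0]]}}

```text
time_s: 8.53
tcp_pos: [0.4708, -0.0506, 0.1274]
ee_rot: [[0.531, -0.848, 0.001], [-0.848, -0.531, -0.0], [0.0, -0.001, -1.0]]
wrist_force: [-0.2, 0.5, -1.7]
gripper_width: 0.3
gripper_force: 29.9
```

Call:
{"api": "apply_moves", "payload": {"moves": [[[0, 0, 0.001], 0], [[0, 0, 0], 0], [[0, 0, 0], 0]]}}

```text
time_s: 8.78
tcp_pos: [0.4711, -0.0507, 0.1268]
ee_rot: [[0.531, -0.848, 0.001], [-0.848, -0.531, -0.0], [0.001, -0.001, -1.0]]
wrist_force: [-1.7, 0.1, 3.9]
gripper_width: 0.295
gripper_force: 29.9
```

Call:
{"api": "apply_moves", "payload": {"moves": [[[0, 0, 0.001], 0], [[0, 0, 0], 0], [[0, 0, 0], 0]]}}

```text
time_s: 9.03
tcp_pos: [0.4712, -0.0508, 0.1264]
ee_rot: [[0.531, -0.847, 0.002], [-0.847, -0.531, -0.0], [0.001, -0.001, -1.0]]
wrist_force: [-2.4, -0.5, 7.6]
gripper_width: 0.303
gripper_force: 29.9
```

Run:
```python
from h import *
np.set_printoptions(precision=4,suppress=True)
s=r.sense();print(s["tcp_pos"],s["wrist_force"],s["moment"])
P=cap();s=r.sense();print(s["tcp_pos"],s["wrist_force"],s["moment"])
t0=cv2.imread("pics/top0.png")
cv2.imwrite("pics/b2.png",np.hstack([cv2.resize(t0[225:270,245:290],(400,400),interpolation=cv2.INTER_CUBIC),cv2.resize(P["top"]["frame"][225:270,245:290],(400,400),interpolation=cv2.INTER_CUBIC)]))
for p in ([.4697,-.051,.083],[.4697,-.051,.06],[.4675,-.3565,.087]): print(proj(P["top"],p))
```

```text
[ 0.4712 -0.0508  0.1264] [-2.4164 -0.5009  7.6197] [0.0663 0.8382 0.0509]
[ 0.4712 -0.0508  0.1264] [-2.5741 -0.4796  7.3408] [0.123  0.8558 0.0208]
[266.5204 247.0402]
[266.236  247.2884]
[366.9135 245.6911]
```

View pics/b2.png

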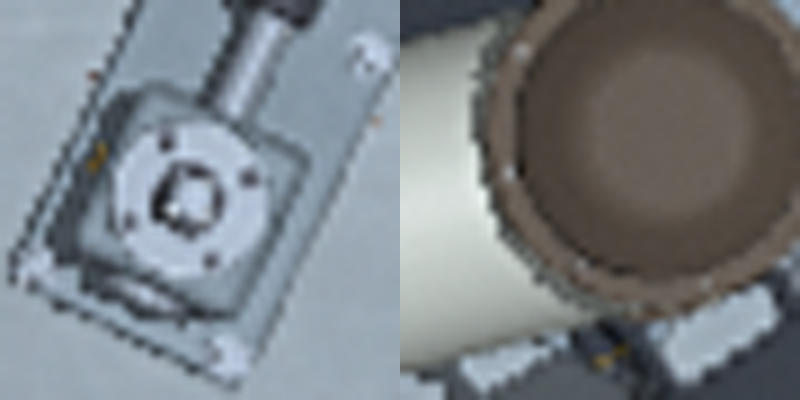

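Left half of the crop: the housing disc and screws centre at ~(266.2,247.5), which puts the shaft at ~(0.469,-0.051). The hub is touching the pilot's end about 2 mm off in +x, so I'll lift slightly, shift and retry.

Call:
{"api": "apply_moves", "payload": {"moves": [[[0, 0, -0.004], 0], [[-0.0016, 0.0008, 0], 0], [[0, 0, 0], 0], [[0, 0, 0], 0]]}}

```text
time_s: 9.47
tcp_pos: [0.4685, -0.0497, 0.1285]
ee_rot: [[0.53, -0.848, -0.001], [-0.848, -0.53, 0.0], [-0.001, 0.001, -1.0]]
wrist_force: [0.5, -0.2, -4.1]
gripper_width: 0.295
gripper_force: 29.9
```

Call:
{"api": "apply_moves", "payload": {"moves": [[[0, 0, 0.002], 0], [[0, 0, 0.002], 0], [[0, 0, 0], 0], [[0, 0, 0], 0]]}}

```text
time_s: 9.8
tcp_pos: [0.4688, -0.0498, 0.1246]
ee_rot: [[0.53, -0.848, -0.001], [-0.848, -0.53, -0.0], [-0.0, 0.001, -1.0]]
wrist_force: [0.5, 0.6, -3.5]
gripper_width: 0.302
gripper_force: 29.9
```

Call:
{"api": "apply_moves", "payload": {"moves": [[[0, 0, 0.001], 0], [[0, 0, 0.001], 0], [[0, 0, 0.001], 0], [[0, 0, 0.001], 0], [[0, 0, 0], 0]]}}

```text
time_s: 10.22
tcp_pos: [0.4693, -0.0498, 0.1214]
ee_rot: [[0.531, -0.848, 0.0], [-0.848, -0.531, -0.0], [0.0, -0.0, -1.0]]
wrist_force: [-1.9, -0.7, 1.3]
gripper_width: 0.295
gripper_force: 29.9
```

Call:
{"api": "apply_moves", "payload": {"moves": [[[0, 0, 0.0005], 0], [[0, 0, 0], 0], [[0, 0, 0], 0]]}}

```text
time_s: 10.47
tcp_pos: [0.4693, -0.0498, 0.1212]
ee_rot: [[0.531, -0.848, 0.001], [-0.848, -0.531, -0.0], [0.001, -0.001, -1.0]]
wrist_force: [-1.6, -0.5, 4.9]
gripper_width: 0.297
gripper_force: 29.9
```

Call:
{"api": "apply_moves", "payload": {"moves": [[[0, 0, 0], 4], [[0, 0, 0], 4], [[0, 0, 0], 4], [[0, 0, 0], 0]]}}

```text
time_s: 10.8
tcp_pos: [0.4691, -0.0499, 0.121]
ee_rot: [[0.342, -0.94, 0.0], [-0.94, -0.342, -0.0], [0.0, -0.0, -1.0]]
wrist_force: [-1.4, -1.0, 5.2]
gripper_width: 0.293
gripper_force: 29.9
```

Call:
{"api": "apply_moves", "payload": {"moves": [[[0, 0, 0], 4], [[0, 0, 0], 4], [[0, 0, 0], 4], [[0, 0, 0], 0]]}}

```text
time_s: 11.13
tcp_pos: [0.4688, -0.0499, 0.1207]
ee_rot: [[0.14, -0.99, -0.0], [-0.99, -0.14, -0.0], [0.0, 0.0, -1.0]]
wrist_force: [-1.1, -0.8, 4.1]
gripper_width: 0.296
gripper_force: 29.9
```

Call:
{"api": "apply_moves", "payload": {"moves": [[[0, 0, 0.0004], 4], [[0, 0, 0], 4], [[0, 0, 0], 4], [[0, 0, 0], 0]]}}

```text
time_s: 11.47
tcp_pos: [0.4689, -0.0494, 0.1195]
ee_rot: [[-0.068, -0.998, -0.0], [-0.998, 0.068, 0.001], [-0.001, 0.0, -1.0]]
wrist_force: [-0.5, 1.4, -1.4]
gripper_width: 0.294
gripper_force: 29.9
```

Call:
{"api": "apply_moves", "payload": {"moves": [[[0, 0, 0], 4], [[0, 0, 0], 4], [[0, 0, 0], 4], [[0, 0, 0], 0]]}}

```text
time_s: 11.8
tcp_pos: [0.4688, -0.0496, 0.1194]
ee_rot: [[-0.273, -0.962, -0.001], [-0.962, 0.273, 0.0], [-0.0, 0.001, -1.0]]
wrist_force: [0.5, -0.0, -2.2]
gripper_width: 0.295
gripper_force: 29.9
```

Call:
{"api": "apply_moves", "payload": {"moves": [[[0, 0, 0.001], 0], [[0, 0, 0.002], 0], [[0, 0, 0.0], 0], [[0, 0, 0], 0]]}}

```text
time_s: 12.13
tcp_pos: [0.4689, -0.0498, 0.1168]
ee_rot: [[-0.274, -0.962, -0.001], [-0.962, 0.274, -0.0], [0.0, 0.001, -1.0]]
wrist_force: [-0.5, 0.1, -2.6]
gripper_width: 0.298
gripper_force: 29.9
```

Call:
{"api": "apply_moves", "payload": {"moves": [[[0, 0, 0.002], 0], [[0, 0, 0.001], 0], [[0, 0, 0.0], 0], [[0, 0, 0], 0]]}}

```text
time_s: 12.47
tcp_pos: [0.4691, -0.0497, 0.1141]
ee_rot: [[-0.275, -0.961, 0.0], [-0.961, 0.275, -0.0], [0.0, -0.0, -1.0]]
wrist_force: [-0.5, -0.1, -3.2]
gripper_width: 0.3
gripper_force: 29.9
```

Engaged, so I'll push on down.

Call:
{"api": "apply_moves", "payload": {"moves": [[[0, 0, 0.002], 0], [[0, 0, 0.002], 0], [[0, 0, 0.002], 0], [[0, 0, 0], 0]]}}

```text
time_s: 12.8
tcp_pos: [0.4688, -0.0498, 0.1077]
ee_rot: [[-0.275, -0.961, -0.001], [-0.961, 0.275, -0.0], [0.0, 0.001, -1.0]]
wrist_force: [0.2, -0.6, -3.3]
gripper_width: 0.295
gripper_force: 29.9
```

Call:
{"api": "apply_moves", "payload": {"moves": [[[0, 0, 0.001], 0], [[0, 0, 0.001], 0], [[0, 0, 0.001], 0], [[0, 0, 0.001], 0], [[0, 0, 0], 0]]}}

```text
time_s: 13.22
tcp_pos: [0.4691, -0.0499, 0.106]
ee_rot: [[-0.274, -0.962, 0.0], [-0.962, 0.274, -0.001], [0.001, -0.0, -1.0]]
wrist_force: [-4.5, -0.2, 11.0]
gripper_width: 0.3
gripper_force: 29.9
```

Call:
{"api": "apply_moves", "payload": {"moves": [[[0, 0, -0.0015], 0], [[0, 0, 0], 0], [[0, 0, 0], 0], [[0, 0, 0], 0], [[0, 0, 0], 0]], "hand": 0.06}}

```text
time_s: 13.63
tcp_pos: [0.4693, -0.0497, 0.1056]
ee_rot: [[-0.275, -0.961, 0.0], [-0.961, 0.275, -0.0], [-0.0, -0.0, -1.0]]
wrist_force: [-0.5, 0.5, -0.5]
gripper_width: 0.588
gripper_force: 0.0
```

Call:
{"api": "apply_moves", "payload": {"moves": [[[0, 0, -0.02], 0], [[0, 0, -0.034], 0], [[-0.02, 0, 0], 0], [[-0.03, 0, 0], 0], [[0, 0, 0], 0]]}}

```text
time_s: 14.05
tcp_pos: [0.485, 0.0011, 0.1605]
ee_rot: [[-0.273, -0.962, 0.004], [-0.962, 0.273, 0.001], [-0.002, -0.003, -1.0]]
wrist_force: [0.2, 0.8, -0.9]
gripper_width: 0.682
gripper_force: 0.0
```

Run:
```python
from h import *
P=cap();s=r.sense();print(s["tcp_pos"],s["joints"],s["wrist_force"])
cv2.imwrite("pics/s3.png",P["side"]["frame"])
cv2.imwrite("pics/a3.png",cv2.resize(P["side"]["frame"][140:260,160:320],(800,600),interpolation=cv2.INTER_CUBIC))
```

```text
[ 0.48290097 -0.00100555  0.15944155] [ 1.92031526e+01  1.16977578e+01 -2.42901765e+01 -3.53044377e-03
 -5.40348549e+01 -3.50842072e+01] [-0.71991028  0.10906936 -0.18829868]
```

View pics/a3.png

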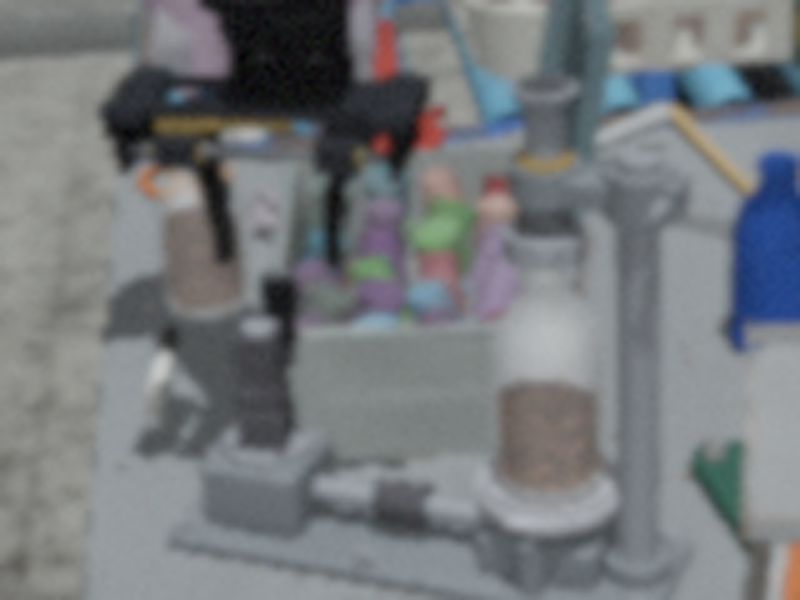

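The crank is seated: its hub stands on the housing at crop ~(265,380), with the black grip behind it at (280,305) under the open fingers. The bell's brass band is at crop (547,160).

Call:
{"api": "apply_moves", "payload": {"moves": [[[0, 0, 0.02], 0], [[0, 0, 0.02], 0], [[0, 0, 0.006], 0], [[0, 0, 0], 0], [[0, 0, 0], 0]]}}

```text
time_s: 14.57
tcp_pos: [0.4829, -0.0022, 0.1138]
ee_rot: [[-0.275, -0.961, -0.001], [-0.961, 0.275, -0.001], [0.001, 0.0, -1.0]]
wrist_force: [1.3, -0.4, 0.1]
gripper_width: 0.692
gripper_force: 0.0
```

Call:
{"api": "apply_moves", "payload": {"moves": [[[0, 0, 0], 0], [[0, 0, 0], 0], [[0, 0, 0], 0], [[0, 0, 0], 0], [[0, 0, 0], 0]], "hand": 0.0}}

```text
time_s: 14.98
tcp_pos: [0.483, -0.0016, 0.1141]
ee_rot: [[-0.275, -0.961, 0.001], [-0.961, 0.275, 0.0], [-0.0, -0.001, -1.0]]
wrist_force: [-0.0, -0.8, -0.4]
gripper_width: 0.397
gripper_force: 0.0
```

Call:
{"api": "apply_moves", "payload": {"moves": [[[0, 0, 0], 0], [[0, 0, 0], 0], [[0, 0, 0], -6.6], [[0, 0, 0], -6.6]]}}

```text
time_s: 15.32
tcp_pos: [0.4829, -0.0016, 0.1138]
ee_rot: [[-0.043, -0.999, 0.0], [-0.999, 0.043, 0.0], [-0.0, -0.0, -1.0]]
wrist_force: [-0.6, 0.5, 0.3]
gripper_width: 0.265
gripper_force: 30.0
```

Call:
{"api": "apply_moves", "payload": {"moves": [[[0, 0, 0], -6.6], [[0, 0, 0], -6.6], [[0, 0, 0], -6.6], [[0, 0, 0], -6.6], [[0, 0, 0], -6.6]]}}

```text
time_s: 15.73
tcp_pos: [0.4829, -0.0016, 0.1138]
ee_rot: [[0.508, -0.861, 0.0], [-0.861, -0.508, 0.0], [0.0, -0.0, -1.0]]
wrist_force: [-1.1, 0.1, 0.2]
gripper_width: 0.264
gripper_force: 30.0
```

Call:
{"api": "apply_moves", "payload": {"moves": [[[0, 0, 0], -6.6], [[0, 0, 0], -6.6], [[0, 0, 0], -6.6], [[0, 0, 0], -6.6], [[0, 0, 0], -6.6]]}}

```text
time_s: 16.15
tcp_pos: [0.4829, -0.0015, 0.1138]
ee_rot: [[0.895, -0.445, 0.0], [-0.445, -0.895, 0.0], [0.0, -0.0, -1.0]]
wrist_force: [0.0, 0.8, 0.7]
gripper_width: 0.267
gripper_force: 30.0
```

```bash
cat > m.py <<'E'
from h import *
# bell/bottle rise in mm from side image relative to pics/side0.png
B=np.array([.469,-.0505,0])+.185*np.array([.906,-.424,0])
def shift(p,z0,z1,hw,ref="pics/side0.png"):
    a=cv2.cvtColor(cv2.imread(ref),cv2.COLOR_BGR2GRAY).astype(np.float32)
    b=cv2.cvtColor(p["frame"],cv2.COLOR_BGR2GRAY).astype(np.float32)
    u0,v0=proj(p,B+[0,0,z0]);_,v1=proj(p,B+[0,0,z1])
    t=a[int(v1):int(v0)+1,int(u0-hw):int(u0+hw)+1]; y0,x0=int(v1),int(u0-hw)
    k=8; f=lambda i:cv2.resize(i,None,fx=k,fy=k,interpolation=cv2.INTER_CUBIC)
    s=b[y0-20:y0+t.shape[0]+6,x0-3:x0+t.shape[1]+3]
    c=cv2.matchTemplate(f(s),f(t),cv2.TM_CCOEFF_NORMED);_,m,_,l=cv2.minMaxLoc(c)
    mmpp=(z1-z0)*1000/(v0-v1)
    return round((20-l[1]/k)*mmpp,2),round(l[0]/k-3,2),round(m,3),round(mmpp,2)
E
python3 - <<'E'
from m import *
P=imaging.capture("side");s=r.sense();print(s["tcp_pos"],s["joints"],s["wrist_force"],s["time_s"])
for z in (.062,.2,.225,.25,.285): print(z,proj(P,B+[0,0,z]))
print(shift(P,.07,.15,10))
E
```

```text
[ 0.48294092 -0.0015615   0.11378116] [ 1.91393671e+01  1.49536209e+01 -2.77624459e+01  3.97524359e-03
 -4.72737577e+01  4.46308854e+01] [-0.57094779  0.20315531  1.22607974] 16.2
0.062 [270.77616468 236.23650899]
0.2 [270.17977072 194.55304165]
0.225 [270.06540837 186.55997091]
0.25 [269.94897541 178.4221796 ]
0.285 [269.78238218 166.77856163]
(np.float64(0.0), 0.0, 0.998, np.float64(3.36))
```

Run:
```python
import numpy as np
phi=np.radians(-26.45);x=np.array([np.cos(phi),np.sin(phi)]);y=np.array([np.sin(phi),-np.cos(phi)])
th=np.radians(74.1-12*np.arange(31));p=.05*np.c_[np.cos(th),np.sin(th)]
q=np.round(np.c_[p@x,p@y],4);d=np.diff(q,axis=0)
for i in range(0,30,5): print(i,str([[[round(a,4),round(b,4),0],0] for a,b in d[i:i+5]]))
```

```text
0 [[[np.float64(0.0105), np.float64(-0.0008), 0], 0], [[np.float64(0.0103), np.float64(0.0014), 0], 0], [[np.float64(0.0099), np.float64(0.0035), 0], 0], [[np.float64(0.0089), np.float64(0.0054), 0], 0], [[np.float64(0.0076), np.float64(0.0072), 0], 0]]
5 [[[np.float64(0.0059), np.float64(0.0086), 0], 0], [[np.float64(0.004), np.float64(0.0097), 0], 0], [[np.float64(0.0019), np.float64(0.0102), 0], 0], [[np.float64(-0.0002), np.float64(0.0105), 0], 0], [[np.float64(-0.0025), np.float64(0.0101), 0], 0]]
10 [[[np.float64(-0.0044), np.float64(0.0095), 0], 0], [[np.float64(-0.0064), np.float64(0.0083), 0], 0], [[np.float64(-0.0079), np.float64(0.0068), 0], 0], [[np.float64(-0.0092), np.float64(0.005), 0], 0], [[np.float64(-0.01), np.float64(0.003), 0], 0]]
15 [[[np.float64(-0.0105), np.float64(0.0008), 0], 0], [[np.float64(-0.0103), np.float64(-0.0014), 0], 0], [[np.float64(-0.0099), np.float64(-0.0035), 0], 0], [[np.float64(-0.0089), np.float64(-0.0054), 0], 0], [[np.float64(-0.0076), np.float64(-0.0072), 0], 0]]
20 [[[np.float64(-0.0059), np.float64(-0.0086), 0], 0], [[np.float64(-0.004), np.float64(-0.0097), 0], 0], [[np.float64(-0.0019), np.float64(-0.0102), 0], 0], [[np.float64(0.0002), np.float64(-0.0105), 0], 0], [[np.float64(0.0025), np.float64(-0.0101), 0], 0]]
25 [[[np.float64(0.0044), np.float64(-0.0095), 0], 0], [[np.float64(0.0064), np.float64(-0.0083), 0], 0], [[np.float64(0.0079), np.float64(-0.0068), 0], 0], [[np.float64(0.0092), np.float64(-0.005), 0], 0], [[np.float64(0.01), np.float64(-0.003), 0], 0]]
```

Call:
{"api": "apply_moves", "payload": {"moves": [[[0.0105, -0.0008, 0], 0], [[0.0103, 0.0014, 0], 0], [[0.0099, 0.0035, 0], 0], [[0.0089, 0.0054, 0], 0], [[0.0076, 0.0072, 0], 0]]}}

```text
time_s: 16.62
tcp_pos: [0.5174, -0.0365, 0.1136]
ee_rot: [[0.891, -0.453, -0.001], [-0.453, -0.891, 0.002], [-0.002, -0.002, -1.0]]
wrist_force: [-3.6, 7.8, 2.6]
gripper_width: 0.269
gripper_force: 30.0
```

Call:
{"api": "apply_moves", "payload": {"moves": [[[0, 0, 0], 0], [[0, 0, 0], 0]]}}

```text
time_s: 16.78
tcp_pos: [0.5174, -0.0375, 0.1136]
ee_rot: [[0.892, -0.453, -0.0], [-0.453, -0.892, 0.001], [-0.0, -0.0, -1.0]]
wrist_force: [-1.0, 3.6, 1.7]
gripper_width: 0.264
gripper_force: 30.0
```

Call:
{"api": "apply_moves", "payload": {"moves": [[[0.0059, 0.0086, 0], 0], [[0.004, 0.0097, 0], 0], [[0.0019, 0.0102, 0], 0], [[-0.0002, 0.0105, 0], 0], [[-0.0025, 0.0101, 0], 0]]}}

```text
time_s: 17.2
tcp_pos: [0.5048, -0.0842, 0.1137]
ee_rot: [[0.892, -0.452, 0.004], [-0.452, -0.892, 0.003], [0.002, -0.004, -1.0]]
wrist_force: [0.6, 9.4, -0.1]
gripper_width: 0.262
gripper_force: 30.0
```

Call:
{"api": "apply_moves", "payload": {"moves": [[[-0.0044, 0.0095, 0], 0], [[-0.0064, 0.0083, 0], 0], [[-0.0079, 0.0068, 0], 0], [[-0.0092, 0.005, 0], 0], [[-0.01, 0.003, 0], 0]]}}

```text
time_s: 17.62
tcp_pos: [0.4597, -0.0977, 0.1148]
ee_rot: [[0.893, -0.45, 0.012], [-0.45, -0.893, -0.001], [0.011, -0.005, -1.0]]
wrist_force: [8.3, -2.3, -5.2]
gripper_width: 0.265
gripper_force: 30.0
```

Call:
{"api": "apply_moves", "payload": {"moves": [[[-0.0105, 0.0008, 0], 0], [[-0.0103, -0.0014, 0], 0], [[-0.0099, -0.0035, 0], 0], [[-0.0089, -0.0054, 0], 0], [[-0.0076, -0.0072, 0], 0]]}}

```text
time_s: 18.03
tcp_pos: [0.4202, -0.0629, 0.114]
ee_rot: [[0.893, -0.451, 0.001], [-0.451, -0.893, -0.003], [0.002, 0.003, -1.0]]
wrist_force: [3.0, -6.3, -1.4]
gripper_width: 0.264
gripper_force: 30.0
```

Call:
{"api": "apply_moves", "payload": {"moves": [[[-0.0059, -0.0086, 0], 0], [[-0.004, -0.0097, 0], 0], [[-0.0019, -0.0102, 0], 0], [[0.0002, -0.0105, 0], 0], [[0.0025, -0.0101, 0], 0]]}}

```text
time_s: 18.45
tcp_pos: [0.4309, -0.0155, 0.1137]
ee_rot: [[0.893, -0.451, -0.008], [-0.451, -0.893, -0.005], [-0.005, 0.008, -1.0]]
wrist_force: [-7.2, -4.2, 8.2]
gripper_width: 0.261
gripper_force: 30.0
```

Call:
{"api": "apply_moves", "payload": {"moves": [[[0.0044, -0.0095, 0], 0], [[0.0064, -0.0083, 0], 0], [[0.0079, -0.0068, 0], 0], [[0.0092, -0.005, 0], 0], [[0.01, -0.003, 0], 0]]}}

```text
time_s: 18.87
tcp_pos: [0.481, -0.0008, 0.114]
ee_rot: [[0.892, -0.451, -0.004], [-0.451, -0.892, 0.0], [-0.004, 0.002, -1.0]]
wrist_force: [-6.9, 5.6, 6.1]
gripper_width: 0.266
gripper_force: 30.0
```

Run:
```python
from m import *
for i in range(2):
    P=imaging.capture("side")
    print("bottle",shift(P,.07,.15,10),"bell/tube",shift(P,.225,.285,8))
s=r.sense();print(s["tcp_pos"],s["wrist_force"],s["time_s"])
cv2.imwrite("pics/s4.png",P["frame"])
a=[cv2.resize(i[155:255,245:305],(360,600),interpolation=cv2.INTER_CUBIC) for i in (cv2.imread("pics/side0.png"),P["frame"])]
cv2.imwrite("pics/a4.png",np.hstack(a))
```

```text
bottle (np.float64(11.76), 0.0, 0.997, np.float64(3.36)) bell/tube (np.float64(0.0), 0.0, 0.994, np.float64(3.03))
bottle (np.float64(11.76), 0.0, 0.997, np.float64(3.36)) bell/tube (np.float64(0.0), 0.0, 0.994, np.float64(3.03))
[ 0.48263985 -0.00113638  0.11386571] [-4.5928027   4.63662631  6.21358496] 18.9667
```

View pics/a4.png

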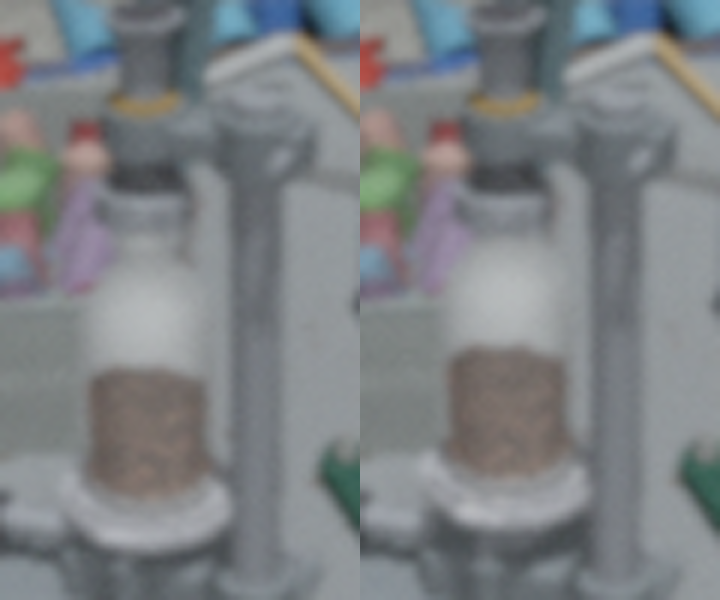

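Left is the start, right is now. The bottle has risen ~12 mm, with its grain top going from row ~370 to ~348 in the crop. The bell skirt at ~(505,205) and the funnel above the brass band at ~(505,100) haven't moved yet.

```bash
cat >> m.py <<'E'
def sh(p,y0,y1,x0,x1,mm,ref="pics/side0.png"):
    a=cv2.imread(ref);b=p["frame"];k=16
    f=lambda i:cv2.resize(i,None,fx=k,fy=k,interpolation=cv2.INTER_CUBIC)
    c=cv2.matchTemplate(f(b[y0-8:y1+3,x0-1:x1+1]),f(a[y0:y1,x0:x1]),cv2.TM_CCOEFF_NORMED);_,m,_,l=cv2.minMaxLoc(c)
    return round((8-l[1]/k)*mm,2),round(m,3)
def rep():
    P=imaging.capture("side");s=r.sense()
    print("bottle",shift(P,.07,.15,10)[0],"funnel",sh(P,156,169,263,276,3.0),"rim",sh(P,153,163,262,277,3.0),"skirt",sh(P,185,191,262,277,3.1),s["tcp_pos"],s["wrist_force"],s["time_s"])
    return P
E
python3 -c "
from m import *
rep()"
```

```text
bottle 11.76 funnel (0.0, 0.992) rim (0.0, 0.997) skirt (0.0, 0.997) [ 0.48253815 -0.00115004  0.11393453] [-2.46465819  4.0190726   4.79573167] 19.0167
```

Call:
{"api": "apply_moves", "payload": {"moves": [[[0.0105, -0.0008, 0], 0], [[0.0103, 0.0014, 0], 0], [[0.0099, 0.0035, 0], 0], [[0.0089, 0.0054, 0], 0], [[0.0076, 0.0072, 0], 0]]}}

```text
time_s: 19.43
tcp_pos: [0.5174, -0.0366, 0.1137]
ee_rot: [[0.892, -0.451, -0.0], [-0.451, -0.892, 0.002], [-0.001, -0.001, -1.0]]
wrist_force: [-1.7, 7.5, 2.6]
gripper_width: 0.267
gripper_force: 30.0
```

```bash
python3 -c "
from m import *
rep()"
```

```text
bottle 13.44 funnel (0.19, 0.98) rim (0.38, 0.986) skirt (0.19, 0.991) [ 0.51770502 -0.03793066  0.11359602] [-2.34547773  5.10054951  3.48228627] 19.4833
```

Call:
{"api": "apply_moves", "payload": {"moves": [[[0.0059, 0.0086, 0], 0], [[0.004, 0.0097, 0], 0], [[0.0019, 0.0102, 0], 0], [[-0.0002, 0.0105, 0], 0], [[-0.0025, 0.0101, 0], 0]]}}

```text
time_s: 19.9
tcp_pos: [0.5047, -0.0843, 0.1137]
ee_rot: [[0.892, -0.451, 0.004], [-0.451, -0.892, 0.002], [0.002, -0.004, -1.0]]
wrist_force: [0.4, 9.5, 0.1]
gripper_width: 0.268
gripper_force: 30.0
```

```bash
python3 -c "
from m import *
rep()"
```

```text
bottle 15.54 funnel (2.06, 0.949) rim (2.62, 0.978) skirt (2.71, 0.972) [ 0.50341717 -0.08533239  0.11380725] [-0.51742156  6.08469017 -0.59378974] 19.95
```

Call:
{"api": "apply_moves", "payload": {"moves": [[[-0.0044, 0.0095, 0], 0], [[-0.0064, 0.0083, 0], 0], [[-0.0079, 0.0068, 0], 0], [[-0.0092, 0.005, 0], 0], [[-0.01, 0.003, 0], 0]]}}

```text
time_s: 20.37
tcp_pos: [0.4601, -0.0977, 0.115]
ee_rot: [[0.893, -0.449, 0.013], [-0.449, -0.893, -0.001], [0.012, -0.005, -1.0]]
wrist_force: [9.5, -2.1, -5.1]
gripper_width: 0.265
gripper_force: 30.0
```

```bash
python3 -c "
from m import *
rep()"
```

```text
bottle 17.22 funnel (3.56, 0.912) rim (4.5, 0.964) skirt (3.88, 0.983) [ 0.45731827 -0.0974857   0.11457208] [ 4.88028151 -1.63923362 -4.15528227] 20.4167
```

Call:
{"api": "apply_moves", "payload": {"moves": [[[-0.0105, 0.0008, 0], 0], [[-0.0103, -0.0014, 0], 0], [[-0.0099, -0.0035, 0], 0], [[-0.0089, -0.0054, 0], 0], [[0, 0, 0], 0]]}}

```text
time_s: 20.83
tcp_pos: [0.4239, -0.0719, 0.1141]
ee_rot: [[0.893, -0.449, 0.002], [-0.449, -0.893, -0.002], [0.002, 0.001, -1.0]]
wrist_force: [0.1, -4.2, -0.1]
gripper_width: 0.264
gripper_force: 30.0
```

```bash
python3 -c "
from m import *
P=rep()
a=[cv2.resize(i[150:200,250:300],(400,400),interpolation=cv2.INTER_CUBIC) for i in (cv2.imread('pics/side0.png'),P['frame'])]
cv2.imwrite('pics/a5.png',np.hstack(a))"
```

```text
bottle 19.32 funnel (5.44, 0.856) rim (6.38, 0.955) skirt (5.81, 0.981) [ 0.42392144 -0.07203479  0.11405551] [ 1.04947969 -4.45280045  0.69286724] 20.8833
```

View pics/a5.png

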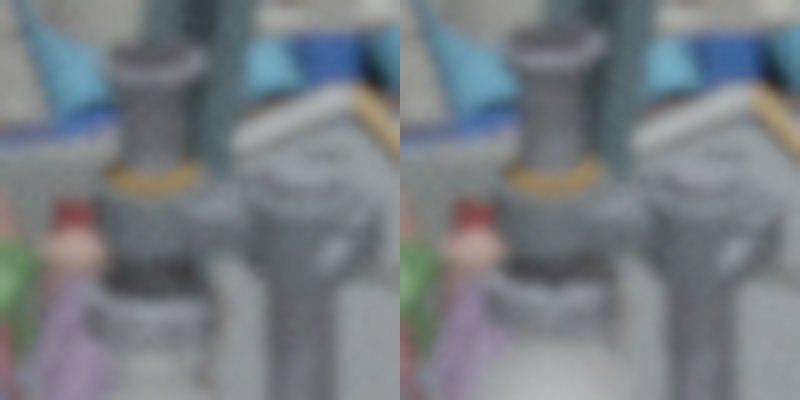

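The right half (now) shows the bell tube's rim raised ~2 px against the left half (start). That puts the bell at ~6 mm, so about 25° more is needed.

Call:
{"api": "apply_moves", "payload": {"moves": [[[-0.0076, -0.0072, 0], 0], [[-0.0059, -0.0086, 0], 0], [[0, 0, 0], 0], [[0, 0, 0], 0]]}}

```text
time_s: 21.22
tcp_pos: [0.4182, -0.052, 0.1138]
ee_rot: [[0.893, -0.45, -0.002], [-0.45, -0.893, -0.001], [-0.001, 0.002, -1.0]]
wrist_force: [-1.0, -5.2, 5.4]
gripper_width: 0.265
gripper_force: 30.0
```

```bash
python3 -c "
from m import *
P=rep();cv2.imwrite('pics/s6.png',P['frame'])
for t in ('a','b'): rep()
a=[cv2.resize(i[150:185,255:290],(400,400),interpolation=cv2.INTER_CUBIC) for i in (cv2.imread('pics/side0.png'),P['frame'])]
cv2.imwrite('pics/a6.png',np.hstack(a))
print(r.sense()['ee_rot'])"
```

```text
bottle 20.16 funnel (6.38, 0.847) rim (7.31, 0.96) skirt (6.39, 0.988) [ 0.41824047 -0.05201057  0.11373636] [-2.43857818 -5.13002993  5.30316068] 21.2667
bottle 20.16 funnel (6.56, 0.85) rim (7.31, 0.961) skirt (6.39, 0.988) [ 0.41822057 -0.0520157   0.11372658] [-3.1313113  -3.60875095  4.6374426 ] 21.3167
bottle 20.16 funnel (6.38, 0.848) rim (7.31, 0.96) skirt (6.39, 0.989) [ 0.41824507 -0.05202315  0.11374779] [-2.78479234 -4.24867034  6.13737539] 21.3667
[[ 8.92572840e-01 -4.50898579e-01 -2.04847981e-03]
 [-4.50900918e-01 -8.92573604e-01 -8.51029435e-04]
 [-1.44469105e-03  1.68326719e-03 -9.99997540e-01]]
```

View pics/a6.png

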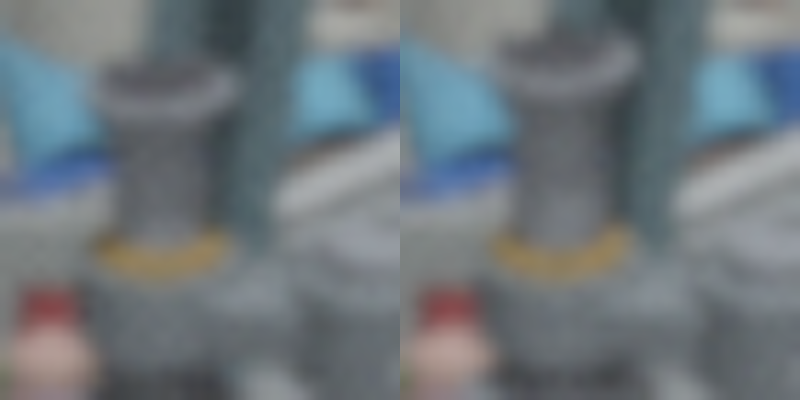

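The rim and skirt both read a rise of 6.4–7.3 mm (rim row ~105 to ~80 in the crop, 2.2 px). The bell is within range, so I'll release and lift off.

Call:
{"api": "apply_moves", "payload": {"moves": [[[0, 0, 0], 0], [[0, 0, 0], 0], [[0, 0, 0], 0], [[0, 0, 0], 0], [[0, 0, 0], 0]], "hand": 0.05}}

```text
time_s: 21.78
tcp_pos: [0.4191, -0.0511, 0.1135]
ee_rot: [[0.893, -0.451, 0.0], [-0.451, -0.893, 0.0], [-0.0, -0.0, -1.0]]
wrist_force: [-0.4, -0.2, 0.7]
gripper_width: 0.534
gripper_force: 0.0
```

Call:
{"api": "apply_moves", "payload": {"moves": [[[0, 0, -0.01], 0], [[0, 0, -0.025], 0], [[0, 0, -0.03], 0], [[0, 0, -0.03], 0], [[0, 0, 0], 0]]}}

```text
time_s: 22.2
tcp_pos: [0.4229, -0.0508, 0.2144]
ee_rot: [[0.893, -0.449, 0.013], [-0.449, -0.893, 0.001], [0.011, -0.007, -1.0]]
wrist_force: [1.5, 0.7, -0.1]
gripper_width: 0.575
gripper_force: 0.0
```

```bash
python3 -c "
from m import *
P=rep();rep()
cv2.imwrite('pics/a7.png',cv2.resize(P['frame'][140:260,160:320],(800,600),interpolation=cv2.INTER_CUBIC))"
```

```text
bottle 20.16 funnel (6.38, 0.846) rim (7.31, 0.961) skirt (6.39, 0.988) [ 0.42118581 -0.05070952  0.2116511 ] [-0.34717885  0.35071704 -0.59748106] 22.25
bottle 20.16 funnel (6.38, 0.844) rim (7.31, 0.96) skirt (6.39, 0.989) [ 0.41956389 -0.0508973   0.20962431] [-0.20449266 -0.28233344 -0.99142578] 22.3
```

View pics/a7.png

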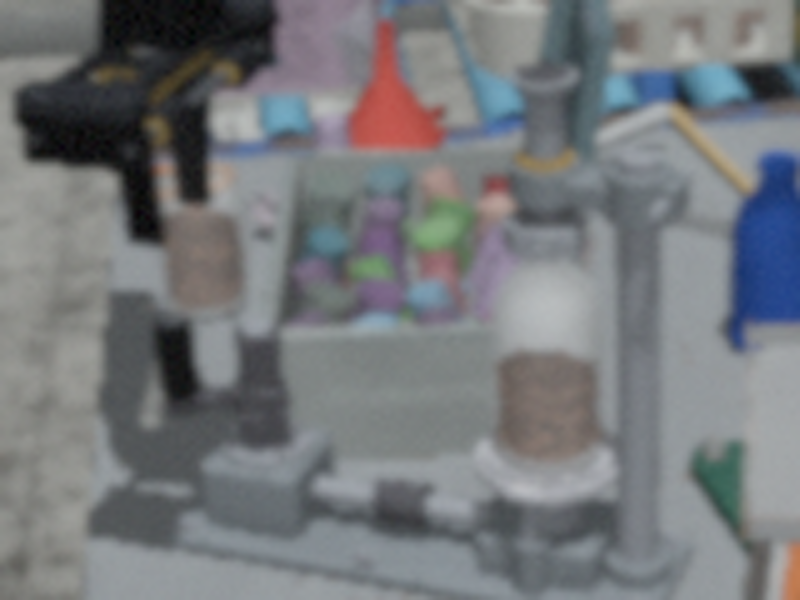

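The hub sits fully down on the housing at crop ~(262,390), with the grip at (175,360). The bottle is upright under the raised bell and the gripper is clear, so I'm handing in.

```bash
python3 -c "
from station import r
print(r.finish_job())"
```

```text
the job is handed in; nothing more can be done
None
```

I fitted the crank fully down on the drive shaft and wound the bell up to about 6.4–7.3 mm as measured in the side camera, then released the crank and handed the job in at about 22 s; no verdict came back.

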